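# Set the medal microscope's beam-splitter rod to its middle click

### The arm

A 6-joint arm with a two-finger parallel gripper is mounted at the origin on the work surface. World frame = base frame: x ahead of the robot, y to its left, z up, the work surface at z = 0. Lengths are in m, angles in rad, forces in N, time in s.
With the tool pointing down it reaches from about 0.275 to 0.85 m from the base axis. Payload 19 kg.
Tool frame: the origin (TCP) lies between the finger pads; the fingertips stand 22 mm ahead of it and the grasp point (between the pads) lies 3 mm ahead of it; z points along the fingers, y is the line along which they close (so a half turn about z gives the same grasp; the last joint's range is limited). The gripper opens to 85 mm and grips with 20 to 120 N. Pads are 22 mm wide; open, the fingers measure 114 mm over their backs; the gripper's body (76 mm by 85 mm) begins 54 mm behind the grasp point. The pads swing forward as they close: fully open they stand 13 mm farther back than shut.
Start: joints at [1.081, 0.15, 1.437, -0, 1.554, -0.134], TCP at [0.2, 0.539, 0.227] pointing down, gripper open.
Joint ranges: [-2.8, 2.8], [-0.68, 2.1], [0.12, 2.68], [-1.39, 4.53], [0.16, 2.79], [-2.81, 2.81]. Speed limits (rad/s): [1.89, 1.89, 2.22, 3.01, 3.01, 3.01].

### API

Orientations are given as a 3x3 rotation matrix whose columns are the frame's x, y, z axes.
In Python, from plant import bot gives the robot as it stands.
- The arm moves only by the tool play_rows, never from a script. Its argument "increments" is a list of rows, each a list of 2 entries, a list of its own where there are three numbers: the shift along the world's x, y, z scaled (see below), then the turn, a rotation vector about the world's x, y, z scaled (see below). A call has 1 to 20 rows; each row is the pose to reach, as a shift and turn from the pose commanded when the call began, turning the shorter way round; what a row does not reach only later rows make up. The controller multiplies each number of a shift by 0.5 m and each number of a turn by pi rad. A row lasts 1/8 s, in which the tool goes at most 62.5 mm and 10.7 degrees, less where a joint would pass 70% of its speed; a pose out of reach is approached as far as the arm can. A call with a number of a shift or a turn outside -1 to 1 is refused whole. A call with a gripper value outside its range is refused whole. "gripper" is the opening, from 0 (shut) to 1 (fully open), set as the call begins (left out, the last holds). The fingers move at their own pace and stop on an object; "squeeze" is the grip in N (left out, the last holds). Time passes only in rows, so rows that repeat a pose let the fingers close. It gives the time, the measured TCP pose, the force, the opening and the grip force at its end, in the units of the state.
- bot.sense(): the state, without advancing time (a new reading comes with each control period).
- bot.camera(name): name is "side" or "top" or "wrist"; returns the picture (480x640x3 uint8, blue, green, red); there is no depth.
- bot.camera_model(name): a dict with "fx", "fy", "cx", "cy" (pixels), "dist" ([k1, k2, p1, p2, k3] as OpenCV has them; the pictures are not rectified), "rvec" (rotation vector, rad) and "tvec" (3), from world to camera coordinates, as OpenCV has them; the wrist camera has in their place "T_tool_cam" (4x4, takes a point from camera to tool coordinates, whose origin is the TCP and whose axes are the flange's). Camera axes: x right, y down, z forward; pixel columns grow to the right and rows downward; lengths in m; the calibration is good to about 2 mm. A picture is of the moment at which its call begins: read the wrist's pose just before it. camera_model takes no time and is no camera call.
- bot.finish_job(): hands the job in; it is judged then, once.
Trained networks look in the newest picture that a camera, given by its name, has taken for a name from the list of things; names that differ only in an ending like _2 or _b are one class to them, and where a whole thing is asked for, a point or a joint stands for the part that bears it (a point fixed in the world has none). Each returns a list of dicts, best first, with "score" (0 to 1); they miss things now and then, are a little off and sometimes report something else, mostly with a low value. They report only what shows in the picture. A call takes as long as a camera call.
- bot.look_for(target, camera): "xyz" ([x, y, z] in m, in world coordinates, good to about 4 mm: the middle of the surface that is visible of it).
- bot.silhouettes(target, camera): "pixels" (480x640 bool, what is visible of it).
The state is a dict: "clock": time; "joint_positions": joint angles; "qvel": joint speeds; "effort": joint torques, N m; "eef_pos": TCP position; "orientation": TCP orientation; "wrist_force": force on the tool from outside, world axes, zero at the start; "ft_torque": the same for the moment, N m; "width": finger opening in m; "grip_force": force on a finger pad.
Only numpy, scipy, OpenCV 4.12 (cv2) and the standard library are available. Lean on these libraries where they do the work, as an engineer would, in place of code of your own. Each camera call takes 0.05 s, during which the arm holds its last target. There are 200 camera calls.

### The job

The medal under the microscope is to be seen through the eyepieces and photographed at once: pull the pushed-in beam-splitter rod on the microscope's side out to its middle click, so that the spring catch drops into the rod's notch, and let go of it there. Do not knock the microscope's head and camera, and leave the other things on the table where they are.

Things in the scene. Friction and masses are not known exactly. Their poses are not given: they have to be found in the camera images.
- scope: White inspection microscope, fixed. Origin on the table under its optical axis; z up, x towards the pillar, y towards the side where the rod comes out. In mm: base plate x -90 to 130, y -90 to 90, 20 high; pillar 28 across at x 95; beam-splitter block 70 (x) by 80 (y), z 115 to 185; the rod leaves its side face (y 40) along +y at x 0, z 140, through a sleeve 18 across, 8 long.
- head: Fragile head and camera fixed on the block. Origin: centre of its underside, 185 mm above the scope's origin, same axes. Neck 60 x 60, 60 high, then a black camera body 70 mm wide in x, from y -30 to 98 mm, 245 to 305 mm above the table; eyepieces point to -x.
- camera_edge (a point): Middle of the camera body's outer lower edge (scope x 0, y 98, z 245 mm). The camera overhangs the rod and knob, 105 mm above the rod's axis: a gripper held vertical has no room there. Come from the outer (+y) side with the tool leaning about 35 to 45 degrees outwards.
- knob (a point): Centre of the round black knob on the rod's end: 20 mm diameter, 26 mm long, axis along the scope's y, axes as the scope's; the rod behind it is 8 mm across. Slides along the scope's y only, 48 mm between stops. Starts pushed in, 7 to 40 mm short of the middle click. It drags with 1 to 3 N and stays where it is left, except near the click.
- click_mean (a point): Fixed point where the knob's centre stands at the middle click on average (scope x 0, y 106, z 140 mm). The true click is not marked and differs from start to start by up to 12 mm either way along y. From about 4 mm short of it the notch draws the rod in with 5 to 10 N; pulling it out of the notch again takes about 15 N. Let go within about 2.5 mm of it, the rod snaps home.
- catch (a joint): Height in m of the spring catch hidden inside the beam-splitter block, which presses on the rod from above: about 0.003 while it rides on the rod's plain length on either side of the notch, about 0 when it has dropped into the notch of the middle click. It only follows the rod; it cannot be seen or touched.
- frame: Velvet-black mounting board in a light wooden frame with medals on it, 340 (x) by 280 (y), 22 mm high, fixed. Origin: centre of its underside.
- tumbler: Clear glass tumbler, 68 mm in diameter, 105 high, standing loose. Origin: centre of its underside.
- paper_roll: White roll of paper towel, 100 mm in diameter, 110 high, standing loose. Origin: centre of its underside.
- medal_case: Closed dark wooden medal case, 80 (x) by 60 (y) by 30 mm high, loose. Origin: centre of its underside.

How it is judged:
At the end, for the whole second after the job is handed in: The spring catch has dropped into the rod's middle notch (catch below 1 mm, which means the rod within about 1 mm of the click), at rest, and the rod is let go (value of joint catch below 0.001 m and velocity of joint catch below 0.005 m/s and contact force between the fingers and scope below 0.2 N); the robot touches nothing.
It fails at once if the microscope's head or camera is knocked (more than 8 N) (contact force between anything else and head above 8 N).
It fails at once if the tumbler is moved more than 20 mm (distance of tumbler from where it was at the start of the episode above 0.02 m).
It fails at once if the paper roll is moved more than 20 mm (distance of paper_roll from where it was at the start of the episode above 0.02 m).
It fails at once if the medal case is moved more than 20 mm (distance of medal_case from where it was at the start of the episode above 0.02 m).
It also fails if it takes over 51 s, if anything falls off the work surface, if the arm or the gripper's body presses on something with over 40 N, if the wrist force passes 120 N, or if a joint passes its speed limit or range.

## Working session

There is one attempt and no reset: what is moved stays moved. The work goes in short steps, Python scripts to look and compute and a tool call to move; the robot and the scene stay as the last step left them, time stands still between calls to the robot, and variables do not carry over. Pictures are saved under pics/ and viewed, at most 10 in all, crops included, and the job is handed in when it is done.

Besides the shell and the picture viewer there is one more tool, called after ">>>" in YAML: its name, and indented under it one key for each argument. play_rows: Moves the arm, as the interface text tells. Its arguments: {"type":"object","properties":{"increments":{"type":"array"},"gripper":{"type":"number"},"squeeze":{"type":"number"}},"required":["increments"]}

```bash
mkdir -p pics; ls; python3 - <<'E'
from plant import bot
import cv2,numpy as np
s=bot.sense();print(s['clock'],s['eef_pos'],s['orientation'],s['width'])
for c in("side","top"):
    cv2.imwrite(f"pics/{c}0.png",bot.camera(c))
    m=bot.camera_model(c);R=cv2.Rodrigues(np.array(m['rvec']))[0];print(c,-R.T@np.array(m['tvec']).ravel(),R[2],m['fx'])
    for t in("scope","head","knob","tumbler","paper_roll","medal_case","frame"):
        print(t,[(np.round(d['xyz'],3),round(d['score'],2)) for d in bot.look_for(t,c)][:2])
E
```

```text
pics
0.0 [0.20019648 0.53874286 0.22684644] [[-9.37361197e-01  3.48358525e-01 -5.69765043e-04]
 [ 3.48358963e-01  9.37360522e-01 -1.13335397e-03]
 [ 1.39261743e-04 -1.26084479e-03 -9.99999195e-01]] 0.085454867093546
side [0.34722236 0.83870186 0.98823434] [ 0.16015815 -0.70660361 -0.68924647] 517.9193096109734
scope [(array([ 0.62 , -0.061,  0.016]), 0.74)]
head [(array([ 0.583, -0.047,  0.306]), 0.73)]
knob []
tumbler [(array([ 0.385, -0.276,  0.075]), 0.83)]
paper_roll [(array([ 0.584, -0.425,  0.105]), 0.78)]
medal_case [(array([0.664, 0.212, 0.032]), 0.78), (array([0.492, 0.397, 0.014]), 0.62)]
frame [(array([0.49 , 0.397, 0.016]), 0.57)]
top [0.37995358 0.0034588  1.25230066] [ 0.11807425  0.00964646 -0.99295791] 471.1163134081094
scope [(array([ 0.583, -0.075,  0.018]), 0.97)]
head [(array([ 0.578, -0.054,  0.304]), 0.78), (array([0.468, 0.434, 0.011]), 0.37)]
knob []
tumbler [(array([ 0.385, -0.308,  0.058]), 0.7)]
paper_roll [(array([ 0.582, -0.428,  0.109]), 0.95)]
medal_case [(array([0.662, 0.199, 0.027]), 0.75)]
frame [(array([0.471, 0.434, 0.013]), 0.56)]
```

View pics/side0.png

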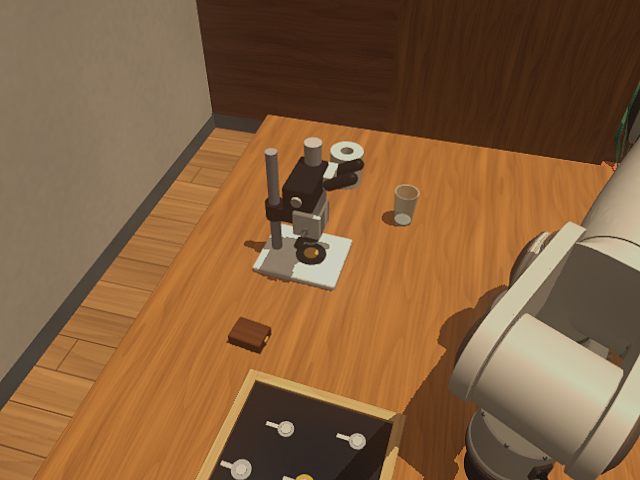

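View pics/top0.png

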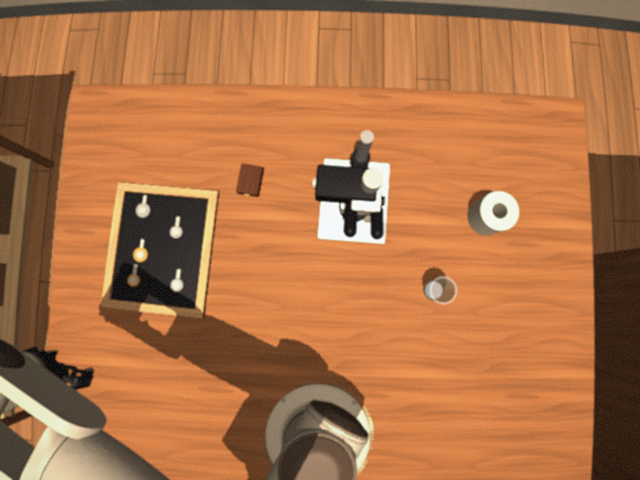

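The side view shows the scope at about (305,210), with the camera body pointing towards the viewer at (300,190). The top view shows the base plate with corners near (325,160), (390,163), (385,242) and (319,238). I'll zoom in on the side view next.

```bash
python3 - <<'E'
import cv2
a=cv2.imread("pics/side0.png")[130:300,240:370];b=cv2.imread("pics/top0.png")[120:255,300:400]
a=cv2.resize(a,None,fx=3.5,fy=3.5,interpolation=3);b=cv2.resize(b,None,fx=3.5,fy=3.5,interpolation=3)
import numpy as np
b=cv2.copyMakeBorder(b,0,a.shape[0]-b.shape[0],0,0,0) ;o=np.hstack([a,b])[:600,:800];print(o.shape,a.shape);cv2.imwrite("pics/z.png",o)
E
```

```text
(595, 800, 3) (595, 455, 3)
```

View pics/z.png

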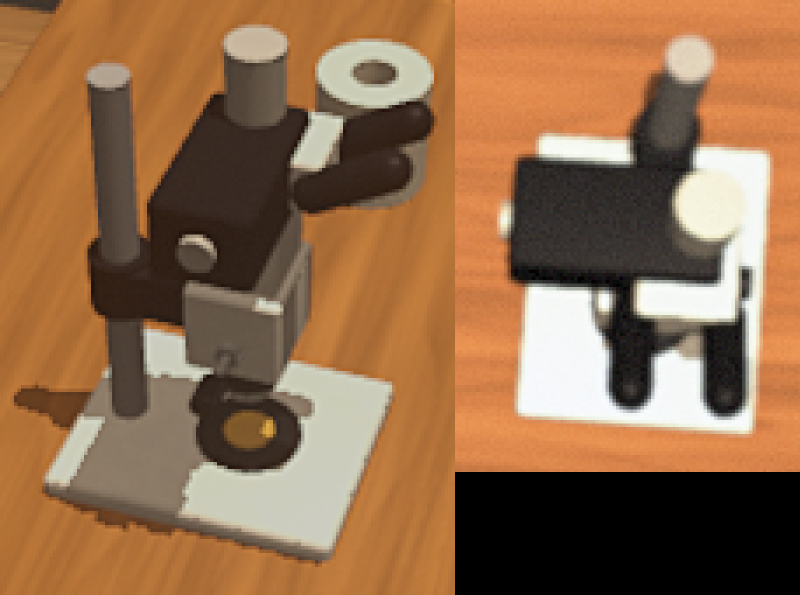

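```bash
cat > h.py <<'E'
import cv2,numpy as np
from scipy.optimize import least_squares
from plant import bot
def proj(c,P):
    m=bot.camera_model(c);K=np.array([[m['fx'],0,m['cx']],[0,m['fy'],m['cy']],[0,0,1]])
    return cv2.projectPoints(np.array(P,float),np.array(m['rvec']),np.array(m['tvec']),K,np.array(m['dist']))[0][:,0]
def S2W(p,q):
    c,s=np.cos(p[2]),np.sin(p[2]);q=np.atleast_2d(q)/1000
    return np.c_[p[0]+c*q[:,0]-s*q[:,1],p[1]+s*q[:,0]+c*q[:,1],q[:,2]]
E
python3 - <<'E'
from h import *
S=np.array([[-90,90,20,330,549],[130,90,20,47,487],[-90,-90,20,393,383],[35,40,185,185,286],[-35,40,115,277,385],[35,40,115,188,350],[35,98,305,150,206]],float)
T=np.array([[130,90,20,540,135],[130,-90,20,770,152],[-90,-90,20,752,432],[-90,90,20,518,415],[-35,98,305,510,280],[35,98,305,517,157]],float)
us=S[:,3:]/3.5+[240,130];ut=(T[:,3:]-[455,0])/3.5+[300,120]
f=lambda p:np.r_[proj("side",S2W(p,S[:,:3]))-us,proj("top",S2W(p,T[:,:3]))-ut]
r=least_squares(lambda p:f(p).ravel(),[.58,-.07,0],loss='soft_l1');p=r.x
print(p);print(np.round(f(p),1).tolist())
np.save("p.npy",p)
for y in(66,75,85,95):
  for dz in (0,):
    print(y,((proj("side",S2W(p,[[0,y+13,140],[0,y-13,140]]))-[240,130])*3.5).round().tolist(),S2W(p,[0,y,140]).round(4))
E
```

```text
[ 0.59730027 -0.08015758 -0.0396795 ]
[[1.6, -0.2], [-0.7, -1.9], [1.5, -0.9], [-0.1, 1.7], [1.7, 0.9], [-0.2, 4.9], [-0.4, -1.1], [-0.7, -0.3], [0.3, -0.6], [1.4, 0.5], [0.0, 0.8], [-0.4, -2.4], [-0.1, -0.4]]
66 [[217.0, 389.0], [229.0, 364.0]] [[ 0.5999 -0.0142  0.14  ]]
75 [[213.0, 398.0], [225.0, 372.0]] [[ 0.6003 -0.0052  0.14  ]]
85 [[208.0, 408.0], [220.0, 382.0]] [[0.6007 0.0048 0.14  ]]
95 [[203.0, 418.0], [215.0, 392.0]] [[0.6011 0.0148 0.14  ]]
```

```bash
cat >> h.py <<'E'
from scipy.spatial.transform import Rotation as Ro
def Rdes(p,lean=45):
    a=np.radians(lean);s,c=np.sin(a),np.cos(a)
    return Ro.from_euler('z',p[2]).as_matrix()@np.array([[0,1,0],[c,0,-s],[-s,0,-c]])
def move(target,R):
    s=bot.sense();print('shift/0.5',((np.array(target)-s['eef_pos'])/.5).round(3),'turn/pi',(Ro.from_matrix(R@np.array(s['orientation']).T).as_rotvec()/np.pi).round(4))
def rel(p):
    s=bot.sense();c,sn=np.cos(p[2]),np.sin(p[2]);d=s['eef_pos']-np.array([p[0],p[1],0]);return np.round([c*d[0]+sn*d[1],-sn*d[0]+c*d[1],d[2]],4)
E
python3 - <<'E'
from h import *
p=np.load("p.npy");print(bot.camera_model("wrist")['T_tool_cam'].round(3))
R=Rdes(p);print(R.round(3))
t=S2W(p,[0,85+150,140+130])[0];print(t);move(t,R)
E
```

```text
[[-0.    -0.953 -0.303  0.077]
 [ 1.    -0.    -0.     0.   ]
 [ 0.    -0.303  0.953 -0.147]
 [ 0.     0.     0.     1.   ]]
[[ 0.028  0.999 -0.028]
 [ 0.707 -0.04  -0.707]
 [-0.707  0.    -0.707]]
[0.60662251 0.15465744 0.27      ]
shift/0.5 [ 0.813 -0.769  0.085] turn/pi [-0.2217 -0.1477 -0.3775]
```

>>> play_rows:
  increments:
    - [[0.07, -0.07, 0.1], [-0.02, -0.013, -0.034]]
    - [[0.14, -0.13, 0.15], [-0.04, -0.027, -0.07]]
    - [[0.21, -0.2, 0.16], [-0.06, -0.04, -0.1]]
    - [[0.28, -0.26, 0.16], [-0.08, -0.053, -0.136]]
    - [[0.35, -0.33, 0.16], [-0.1, -0.066, -0.17]]
    - [[0.42, -0.4, 0.15], [-0.12, -0.08, -0.204]]
    - [[0.49, -0.46, 0.14], [-0.14, -0.093, -0.238]]
    - [[0.56, -0.53, 0.13], [-0.16, -0.107, -0.272]]
    - [[0.63, -0.6, 0.11], [-0.18, -0.12, -0.307]]
    - [[0.7, -0.66, 0.1], [-0.2, -0.133, -0.34]]
    - [[0.76, -0.72, 0.09], [-0.21, -0.14, -0.36]]
    - [[0.813, -0.769, 0.085], [-0.2217, -0.1477, -0.3775]]
    - [[0.813, -0.769, 0.085], [-0.2217, -0.1477, -0.3775]]
    - [[0.813, -0.769, 0.085], [-0.2217, -0.1477, -0.3775]]
    - [[0.813, -0.769, 0.085], [-0.2217, -0.1477, -0.3775]]
    - [[0.813, -0.769, 0.085], [-0.2217, -0.1477, -0.3775]]
  gripper: 1

```text
clock: 2.8
eef_pos: [0.6064, 0.1551, 0.2705]
orientation: [[0.028, 0.999, -0.027], [0.707, -0.039, -0.706], [-0.707, 0.0, -0.707]]
wrist_force: [0.2, 0.5, -0.2]
width: 0.0855
grip_force: 0.0
```

```bash
python3 - <<'E'
from h import *
p=np.load("p.npy")
s=bot.sense();print(s['clock'],rel(p),s['joint_positions']);move(S2W(p,[0,235,270])[0],Rdes(p))
im=bot.camera("wrist");cv2.imwrite("pics/w1.png",im)
for t in("knob","scope","head"):print(t,[(np.round(d['xyz'],4),round(d['score'],2)) for d in bot.look_for(t,"wrist")][:2])
E
```

```text
2.8 [-2.000e-04  2.354e-01  2.705e-01] [ 0.45379769  0.48810276  1.10396165 -0.71712155  1.89511422  0.37777979]
shift/0.5 [ 0.    -0.001 -0.001] turn/pi [-0.0002  0.0001 -0.0004]
knob [(array([0.6013, 0.0202, 0.1419]), 0.66)]
scope [(array([ 0.6396, -0.0615,  0.0269]), 0.64)]
head [(array([0.5952, 0.0196, 0.2774]), 0.76)]
```

View pics/w1.png

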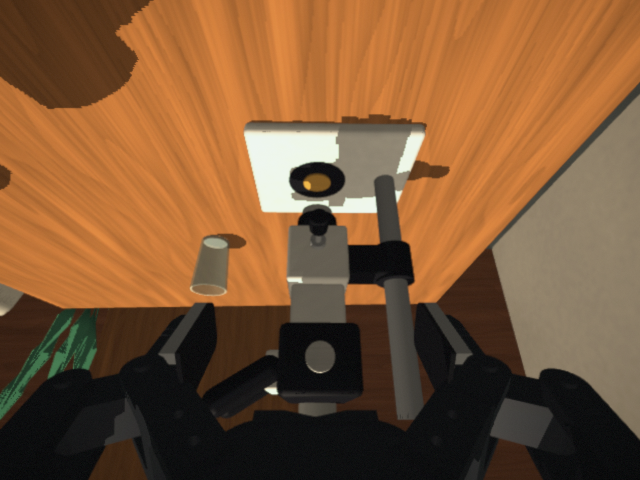

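The picture is upside down. The knob's end face is at about (317,216), its rod at (318,238), the block below it at (289–347, 226–283), and the camera's front face at (280–361, 323–400). I'll zoom in to refine these.

```bash
python3 - <<'E'
import cv2
a=cv2.imread("pics/w1.png")[195:305,265:375]
b=cv2.resize(a,None,fx=5,fy=5,interpolation=2);cv2.imwrite("pics/z2.png",cv2.convertScaleAbs(b,alpha=1.6,beta=20))
E
```

```text
(no output)
```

View pics/z2.png

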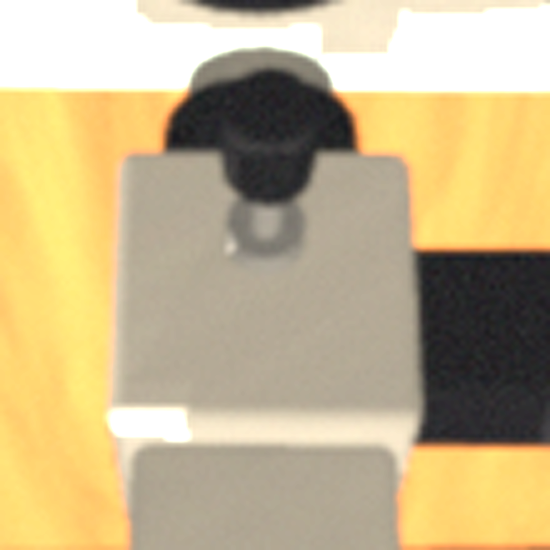

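```bash
cat >> h.py <<'E'
def wproj(P,s=None):
    s=s or bot.sense();m=bot.camera_model("wrist");T=np.eye(4);T[:3,:3]=s['orientation'];T[:3,3]=s['eef_pos'];T=np.linalg.inv(T@np.array(m['T_tool_cam']))
    K=np.array([[m['fx'],0,m['cx']],[0,m['fy'],m['cy']],[0,0,1]])
    return cv2.projectPoints(np.array(P,float),cv2.Rodrigues(T[:3,:3])[0],T[:3,3],K,np.array(m['dist']))[0][:,0]
E
python3 - <<'E'
from h import *
p0=np.load("p.npy")
z=lambda u:np.array(u)/5+[265,195]
W=np.array([[35,40,115,*z([412,155])],[-35,40,115,*z([122,157])],[35,40,185,*z([422,410])],[-35,40,185,*z([110,408])],[0,48,140,*z([266,228])],[-35,98,245,280,324],[35,98,245,361,324],[-35,98,305,279,400],[35,98,305,361,401]],float)
S=np.array([[-90,90,20,330,549],[130,90,20,47,487],[-90,-90,20,393,383],[35,40,185,185,286],[-35,40,115,277,385],[35,98,305,150,206]],float)
T=np.array([[130,90,20,540,135],[130,-90,20,770,152],[-90,-90,20,752,432],[-90,90,20,518,415],[-35,98,305,510,280],[35,98,305,517,157]],float)
us=S[:,3:]/3.5+[240,130];ut=(T[:,3:]-[455,0])/3.5+[300,120]
f=lambda p:np.r_[proj("side",S2W(p,S[:,:3]))-us,proj("top",S2W(p,T[:,:3]))-ut,wproj(S2W(p,W[:,:3]))-W[:,3:]]
print('old',np.round(f(p0)[12:],1).tolist())
p=least_squares(lambda p:f(p).ravel(),p0,loss='soft_l1').x
print(p,np.round(f(p),1).tolist());np.save("p.npy",p)
for y in(75,80,85,90,95):
    q=[[0,y-13,150],[0,y+13,150],[0,y+13,130],[-10,y+13,140],[10,y+13,140]]
    print(y,((wproj(S2W(p,q))-[265,195])*5).round().tolist())
print(bot.camera_model("wrist")['fx'])
E
```

```text
old [[-3.5, -2.0], [-4.1, -2.4], [-3.0, 2.1], [-4.2, 2.6], [-3.6, -1.1], [-5.8, -3.7], [-6.1, -3.7], [-9.1, -3.4], [-1.9, -4.4]]
[ 0.60060756 -0.08147583 -0.04973472] [[-0.0, -0.6], [-1.9, -3.0], [0.6, -1.1], [-1.3, 0.9], [0.3, 0.3], [-2.1, -2.0], [0.4, -1.8], [1.2, -1.4], [1.6, -0.4], [0.3, -0.8], [0.1, -4.4], [0.8, -2.4], [-0.4, -1.3], [-0.9, -2.0], [0.3, 2.6], [-0.7, 2.8], [-0.2, -0.6], [-0.7, -3.5], [-1.3, -3.3], [-3.4, -3.3], [3.4, -4.3]]
75 [[266.0, 236.0], [269.0, 178.0], [268.0, 95.0], [220.0, 136.0], [317.0, 136.0]]
80 [[267.0, 225.0], [269.0, 166.0], [269.0, 82.0], [220.0, 124.0], [318.0, 124.0]]
85 [[267.0, 215.0], [270.0, 154.0], [269.0, 69.0], [220.0, 111.0], [319.0, 111.0]]
90 [[268.0, 204.0], [270.0, 142.0], [270.0, 56.0], [220.0, 98.0], [320.0, 99.0]]
95 [[268.0, 192.0], [271.0, 129.0], [270.0, 42.0], [220.0, 85.0], [321.0, 85.0]]
341.46444687595914
```

```bash
python3 - <<'E'
from h import *
p=np.load("p.npy");R=Rdes(p)
k=S2W(p,[0,88,140])[0];print(k)
move(k-R[:,2]*.063,R);move(k-R[:,2]*.003,R)
E
```

```text
[0.60498241 0.00641536 0.14      ]
shift/0.5 [ 0.001 -0.208 -0.171] turn/pi [-0.0001  0.     -0.0034]
shift/0.5 [-0.003 -0.292 -0.256] turn/pi [-0.0001  0.     -0.0034]
```

>>> play_rows:
  increments:
    - [[0, -0.04, -0.03], [0, 0, -0.003]]
    - [[0, -0.08, -0.07], [0, 0, -0.003]]
    - [[0, -0.12, -0.1], [0, 0, -0.003]]
    - [[0, -0.16, -0.13], [0, 0, -0.003]]
    - [[0, -0.2, -0.16], [0, 0, -0.003]]
    - [[0.001, -0.208, -0.171], [0, 0, -0.003]]
    - [[0.001, -0.208, -0.171], [0, 0, -0.003]]
    - [[0.001, -0.208, -0.171], [0, 0, -0.003]]

```text
clock: 4.0
eef_pos: [0.6076, 0.0512, 0.1851]
orientation: [[0.035, 0.999, -0.034], [0.706, -0.049, -0.706], [-0.707, 0.001, -0.707]]
wrist_force: [-0.5, 0.3, -1.3]
width: 0.0855
grip_force: 0.0
```

```bash
python3 - <<'E'
from h import *
p=np.load("p.npy")
s=bot.sense();print(s['clock'],rel(p))
im=bot.camera("wrist");cv2.imwrite("pics/w2.png",im)
o=im[100:400,140:540].copy()
o=cv2.convertScaleAbs(cv2.resize(o,None,fx=2,fy=2,interpolation=2),alpha=1.8,beta=25);cv2.imwrite("pics/w2z.png",o)
for t in("knob",):print(t,[(np.round(d['xyz'],4),round(d['score'],2)) for d in bot.look_for(t,"wrist")][:2])
for y in(80,85,90,95):
    q=[[0,y-13,150],[0,y+13,150],[0,y+13,130],[-10,y+13,140],[10,y+13,140],[-35,40,115],[35,40,115]]
    print(y,((wproj(S2W(p,q))-[140,100])*2).round().tolist())
E
```

```text
4.0 [0.0004 0.1328 0.1851]
knob [(array([0.6041, 0.0206, 0.1423]), 0.85)]
80 [[348.0, 361.0], [348.0, 331.0], [348.0, 275.0], [317.0, 303.0], [379.0, 303.0], [262.0, 303.0], [434.0, 303.0]]
85 [[348.0, 356.0], [348.0, 325.0], [348.0, 268.0], [316.0, 296.0], [380.0, 296.0], [262.0, 303.0], [434.0, 303.0]]
90 [[348.0, 350.0], [348.0, 318.0], [348.0, 260.0], [315.0, 289.0], [380.0, 289.0], [262.0, 303.0], [434.0, 303.0]]
95 [[348.0, 345.0], [348.0, 311.0], [348.0, 252.0], [315.0, 281.0], [381.0, 281.0], [262.0, 303.0], [434.0, 303.0]]
```

View pics/w2z.png

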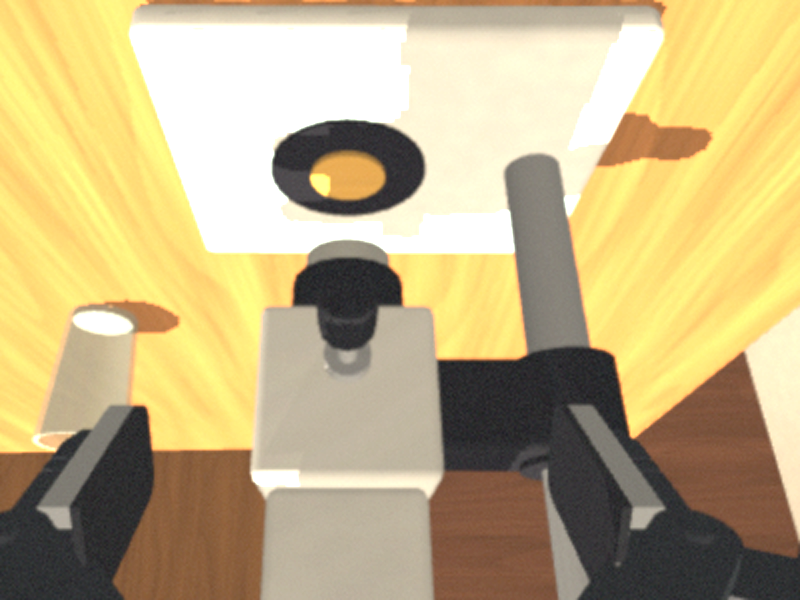

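The knob is centred at (348, ~320), which matches the prediction in x. Its y is about 90 mm.

```bash
python3 - <<'E'
from h import *
p=np.load("p.npy");R=Rdes(p)
move(S2W(p,[0,90,141])[0]-R[:,2]*.003,R)
E
```

```text
shift/0.5 [-0.005 -0.081 -0.084] turn/pi [-0.0001  0.0002 -0.0004]
```

>>> play_rows:
  increments:
    - [[-0.001, -0.02, -0.02], [0, 0, 0]]
    - [[-0.002, -0.04, -0.04], [0, 0, 0]]
    - [[-0.003, -0.06, -0.06], [0, 0, 0]]
    - [[-0.005, -0.081, -0.084], [0, 0, 0]]
    - [[-0.005, -0.081, -0.084], [0, 0, 0]]
    - [[-0.005, -0.081, -0.084], [0, 0, 0]]
    - [[-0.005, -0.081, -0.084], [0, 0, 0]]

```text
clock: 4.97
eef_pos: [0.605, 0.0103, 0.1429]
orientation: [[0.035, 0.999, -0.034], [0.706, -0.049, -0.706], [-0.707, 0.001, -0.707]]
wrist_force: [0.3, 0.4, 0.1]
width: 0.0854
grip_force: 0.0
```

>>> play_rows:
  increments:
    - [[0, 0, 0], [0, 0, 0]]
    - [[0, 0, 0], [0, 0, 0]]
    - [[0, 0, 0], [0, 0, 0]]
    - [[0, 0, 0], [0, 0, 0]]
    - [[0, 0, 0], [0, 0, 0]]
    - [[0, 0, 0], [0, 0, 0]]
    - [[0, 0, 0], [0, 0, 0]]
    - [[0, 0, 0], [0, 0, 0]]
  gripper: 0
  squeeze: 30

```text
clock: 5.98
eef_pos: [0.6047, 0.01, 0.1427]
orientation: [[0.035, 0.999, -0.035], [0.706, -0.049, -0.706], [-0.707, -0.0, -0.707]]
wrist_force: [-3.9, 3.3, 5.8]
width: 0.0163
grip_force: 29.2
```

```bash
python3 - <<'E'
from h import *
im=bot.camera("wrist")
o=im[140:340,220:440]
o=cv2.convertScaleAbs(cv2.resize(o,None,fx=3,fy=3,interpolation=2),alpha=2,beta=25);cv2.imwrite("pics/w3z.png",o)
p=np.load("p.npy");print(rel(p))
E
```

```text
[-0.0005  0.0915  0.1427]
```

View pics/w3z.png

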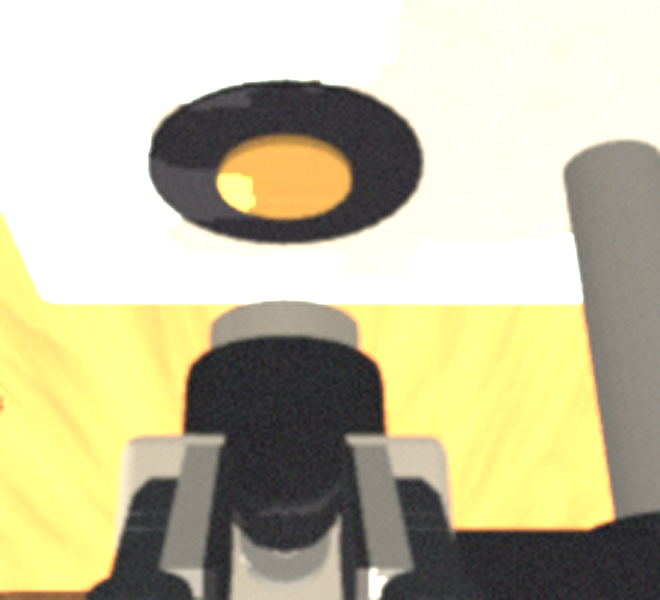

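The pads straddle the knob, whose back edge shows at (287,545). I'll pull in small steps and watch the force.

>>> play_rows:
  increments:
    - [[0, 0.002, 0], [0, 0, 0]]
    - [[0, 0.004, 0], [0, 0, 0]]
    - [[0, 0.006, 0], [0, 0, 0]]
    - [[0, 0.006, 0], [0, 0, 0]]

```text
clock: 6.52
eef_pos: [0.6048, 0.0127, 0.1427]
orientation: [[0.035, 0.999, -0.035], [0.706, -0.049, -0.707], [-0.707, -0.0, -0.707]]
wrist_force: [-4.6, -1.3, 5.1]
width: 0.0165
grip_force: 29.4
```

>>> play_rows:
  increments:
    - [[0, 0.002, 0], [0, 0, 0]]
    - [[0, 0.004, 0], [0, 0, 0]]
    - [[0, 0.004, 0], [0, 0, 0]]

```text
clock: 6.9
eef_pos: [0.6048, 0.0148, 0.1427]
orientation: [[0.035, 0.999, -0.035], [0.706, -0.049, -0.707], [-0.707, 0.0, -0.707]]
wrist_force: [-2.6, -2.0, 6.4]
width: 0.0169
grip_force: 29.4
```

>>> play_rows:
  increments:
    - [[0, 0.002, 0], [0, 0, 0]]
    - [[0, 0.004, 0], [0, 0, 0]]
    - [[0, 0.004, 0], [0, 0, 0]]

```text
clock: 7.28
eef_pos: [0.6049, 0.0169, 0.1427]
orientation: [[0.035, 0.999, -0.034], [0.706, -0.049, -0.706], [-0.707, 0.0, -0.707]]
wrist_force: [-2.8, -1.9, 6.0]
width: 0.0167
grip_force: 29.4
```

>>> play_rows:
  increments:
    - [[0, 0.002, 0], [0, 0, 0]]
    - [[0, 0.003, 0], [0, 0, 0]]
    - [[0, 0.003, 0], [0, 0, 0]]

```text
clock: 7.65
eef_pos: [0.605, 0.0188, 0.1427]
orientation: [[0.035, 0.999, -0.034], [0.707, -0.049, -0.706], [-0.707, 0.001, -0.708]]
wrist_force: [-1.6, 4.7, 5.8]
width: 0.0167
grip_force: 30.0
```

>>> play_rows:
  increments:
    - [[0, 0.002, 0], [0, 0, 0]]
    - [[0, 0.003, 0], [0, 0, 0]]
    - [[0, 0.003, 0], [0, 0, 0]]

```text
clock: 8.02
eef_pos: [0.6051, 0.0206, 0.1427]
orientation: [[0.035, 0.999, -0.033], [0.707, -0.048, -0.706], [-0.706, 0.001, -0.708]]
wrist_force: [-2.3, 6.4, 6.2]
width: 0.0163
grip_force: 30.3
```

>>> play_rows:
  increments:
    - [[0, 0.002, 0], [0, 0, 0]]
    - [[0, 0.003, 0], [0, 0, 0]]
    - [[0, 0.003, 0], [0, 0, 0]]

```text
clock: 8.4
eef_pos: [0.6051, 0.0216, 0.1427]
orientation: [[0.035, 0.999, -0.034], [0.706, -0.049, -0.706], [-0.707, 0.001, -0.707]]
wrist_force: [-0.1, -0.0, 6.0]
width: 0.0165
grip_force: 29.7
```

The force changed sign: the rod was drawn outward, and it now reads about 0, so the knob is at the click. I'll release and back off along the tool axis.

>>> play_rows:
  increments:
    - [[0, 0, 0], [0, 0, 0]]
    - [[0, 0, 0], [0, 0, 0]]
    - [[0, 0, 0], [0, 0, 0]]
    - [[0, 0, 0], [0, 0, 0]]
    - [[0, 0, 0], [0, 0, 0]]
    - [[0, 0, 0], [0, 0, 0]]
    - [[0, 0, 0], [0, 0, 0]]
    - [[0, 0, 0], [0, 0, 0]]
  gripper: 1

```text
clock: 9.4
eef_pos: [0.6048, 0.0215, 0.1425]
orientation: [[0.035, 0.999, -0.035], [0.706, -0.049, -0.706], [-0.707, -0.0, -0.707]]
wrist_force: [0.4, -0.4, -1.3]
width: 0.0851
grip_force: 0.0
```

>>> play_rows:
  increments:
    - [[0, 0.02, 0.02], [0, 0, 0]]
    - [[0, 0.05, 0.05], [0, 0, 0]]
    - [[0.001, 0.081, 0.084], [0, 0, 0]]
    - [[0.001, 0.081, 0.084], [0, 0, 0]]
    - [[0.001, 0.081, 0.084], [0, 0, 0]]
    - [[0.001, 0.081, 0.084], [0, 0, 0]]

```text
clock: 10.15
eef_pos: [0.6051, 0.0615, 0.1838]
orientation: [[0.034, 0.999, -0.036], [0.706, -0.049, -0.706], [-0.707, -0.001, -0.707]]
wrist_force: [0.6, -0.8, -0.6]
width: 0.0853
grip_force: 0.0
```

```bash
python3 - <<'E'
from h import *
p=np.load("p.npy");s=bot.sense();print(s['clock'],rel(p),s['wrist_force'])
im=bot.camera("wrist")
print([(np.round(d['xyz'],4),round(d['score'],2)) for d in bot.look_for("knob","wrist")][:2])
o=im[100:400,140:540]
cv2.imwrite("pics/w4z.png",cv2.convertScaleAbs(cv2.resize(o,None,fx=2,fy=2,interpolation=2),alpha=1.8,beta=25))
for y in(90,95,100,105,110):
    print(y,((wproj(S2W(p,[[0,y-13,150],[0,y+13,150],[0,y+13,130],[0,40,115]]))-[140,100])*2).round().tolist())
E
```

```text
10.15 [-0.0027  0.143   0.1838] [ 0.57176771 -0.79765982 -0.59589173]
[(array([0.6023, 0.0377, 0.1454]), 0.79), (array([ 0.3952, -0.2743,  0.0508]), 0.19)]
90 [[357.0, 364.0], [357.0, 334.0], [357.0, 278.0], [356.0, 316.0]]
95 [[357.0, 358.0], [357.0, 328.0], [357.0, 271.0], [356.0, 316.0]]
100 [[357.0, 353.0], [358.0, 322.0], [357.0, 263.0], [356.0, 316.0]]
105 [[357.0, 347.0], [358.0, 315.0], [358.0, 255.0], [356.0, 316.0]]
110 [[357.0, 342.0], [358.0, 307.0], [358.0, 247.0], [356.0, 316.0]]
```

View pics/w4z.png

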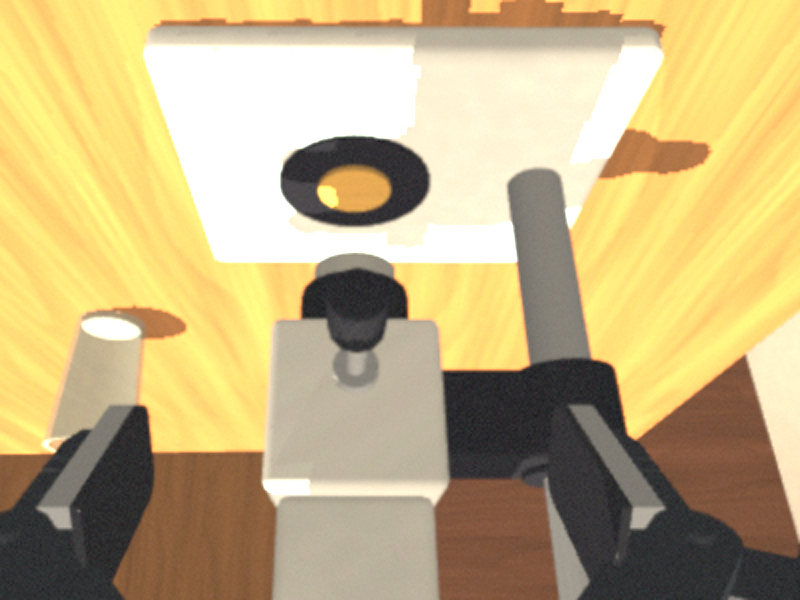

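The rod has come out: the knob's back edge is at (356,348) and bare rod shows at (356,362). The fingers are well clear of it.

```bash
python3 -c "
from plant import bot
print(bot.finish_job())"
```

```text
the job is handed in; nothing more can be done
None
```

I pulled the beam-splitter rod out about 11 mm and let go where the pull force changed sign and fell to about zero, which is how the middle click should feel. The arm is clear and the job is handed in; the catch itself can't be seen, so the drop into the notch is inferred from that force, and no verdict came back.

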